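# Take a slide cassette out of the reader

### The job

Raise the stiff lid of the slide reader to about 80 degrees, just short of upright, and leave it standing there. Then pinch the two side catches of the orange cassette together, lift the cassette out of its bay, and finish while holding it still and level by its pinched catches, its underside 5 cm or more above the reader's rim. The blue cassette stays seated and the other things on the desk are left where they are.

Things in the scene. Friction and masses are not known exactly. Their poses are not given: they have to be found in the camera images.
- reader: White slide reader, fixed, 170 mm deep (own x), 290 mm wide (own y), rim 94 mm high, walls 8 mm thick; origin at the centre of its underside, own +x points to its rear (hinge side), z up. Grey deck inside, 50 mm above the underside, bays at x = -20, y = +60 and -60 mm. A black rail 20 mm high stands on the deck from x = 34 to 66 mm.
- lid (a joint): Angle of the lid, rad: 0 = shut, grows as it opens upward and rearward, stops at 2.0; 80 degrees = 1.396. It starts between 0 and 0.3. The hinge has friction (0.4 N m) and the lid stays wherever it is left; it takes 3 to 5 N at the bar to move it.
- lid_hinge (a point): Middle of the lid's hinge line, which runs along the reader's y at reader x = 82 mm, 94 mm above its underside. The lid is a grey frame with a clear window, 8 mm thick, reaching 162 mm forward of the hinge and 9 mm above it when shut, 290 mm wide.
- lid_bar (a point): Centre of the steel handle bar on the lid's front edge: round, 10 mm thick, 100 mm long along the reader's y, a post at each end. With the lid shut it lies 185 mm in front of the hinge line and 46 mm above it (37 mm above the lid's top, 20 mm clear of its front edge), and it swings with the lid at 191 mm radius; fingers can pinch it from above and it turns between them.
- orange: Cassette in orange plastic, 70 mm long (own x) over its flanges, 52 mm across its black side catches (own y), 66 mm tall; origin: centre of its underside, z up. Seated: origin 20 mm above the reader's underside, axes parallel to the reader's, in a bay at reader x = -20, y = +60 or -60 mm (which colour is where varies). About 0.12 kg. To be taken out.
- orange_l (a joint): Black sprung catch on the orange cassette's +y side: 0 = out (tooth hooked under the deck), 0.006 m = in, at its stop; free above 0.004. 1.6 N to start, 4 N at the stop. Finger face 22 mm wide in x, 34 to 66 mm above the cassette's origin (4 to 36 mm above the deck), 26 mm from the cassette's centre line when out, 20 mm when in.
- orange_r (a joint): Black sprung catch on the orange cassette's -y side: 0 = out (tooth hooked under the deck), 0.006 m = in, at its stop; free above 0.004. 1.6 N to start, 4 N at the stop. Finger face 22 mm wide in x, 34 to 66 mm above the cassette's origin (4 to 36 mm above the deck), 26 mm from the cassette's centre line when out, 20 mm when in.
- blue: Cassette in blue plastic, 70 mm long (own x) over its flanges, 52 mm across its black side catches (own y), 66 mm tall; origin: centre of its underside, z up. Seated: origin 20 mm above the reader's underside, axes parallel to the reader's, in a bay at reader x = -20, y = +60 or -60 mm (which colour is where varies). Stays in its bay.
- flask: Small conical flask with red solution, 65 mm across, 86 mm high, origin at the centre of its underside; bystander.
- stopper: Glass stopper, 33 mm across, 40 mm high, origin at the centre of its underside; bystander.
- bung: Brown rubber bung, 30 mm across, 27 mm high, origin at the centre of its underside; bystander.
Mind the look-alikes: they are no part of the job. Several things have the shape of the orange; the one meant has the colours described above.

How it is judged:
By the outcome, as a careful person would: the job done as asked, in the order asked, and still so for the second after the job is handed in, while the arm keeps its last pose, push and grip.
It also fails if it takes over 58 s, if anything falls off the work surface, if the arm or the gripper's body presses on something with over 40 N, if the wrist force passes 120 N, or if a joint passes its speed limit or range.

### The arm

A 6-joint arm with a two-finger parallel gripper is mounted at the origin on a cart in front of the work surface, level with it; the furniture and walls round the work are solid. World frame = base frame: x ahead of the robot, y to its left, z up, the work surface at z = 0. Lengths are in m, angles in degrees, forces in N, time in s.
With the tool pointing down it reaches from about 0.3 to 0.825 m from the base axis. Payload 5.4 kg.
Tool frame: the origin (TCP) lies midway between the tips of the shut fingers; the grasp point (between the pads) lies 19 mm behind it (arm.hold_point_z is the distance from the TCP to the grasp point, in m); x points along the fingers, z is the direction in which the jaws open and shut, and the axes are right-handed (so a half turn about x gives the same grasp; the last joint's range is limited). The gripper opens to 92 mm and grips with 3 to 60 N. Pads are 20 mm wide; open, the fingers measure 128 mm over their backs; the gripper's body (75 mm by 189 mm) begins 69 mm behind the grasp point.
Start: joints at [56.717, 9.076, 91.501, -0, 79.423, -12.038], TCP at [0.208, 0.536, 0.215] pointing down, gripper open.
Joint ranges: [-166.64, 166.64], [-54.1, 131.32], [10.49, 154.53], [-73.88, 253.88], [9.74, 151.15], [-171.62, 171.62]. Speed limits (degrees/s): [147.25, 147.25, 180, 180, 180, 180].

### API

Orientations are given as a 3x3 rotation matrix whose columns are the frame's x, y, z axes.
In Python, from rig import arm, eyes gives the robot as it stands.
- The arm moves only by the tool send_rows, never from a script. Its argument "motion" is text: rows parted by semicolons, each of 5 numbers parted by spaces: the shift along the tool's x, y, z in cm, then the turn about the tool's x in degrees, then the opening, from -1 (shut) to 1 (fully open). A call has 1 to 20 rows; each row shifts and turns the commanded pose from where the row before left it, along the tool's axes as they then stand; what a row does not reach is not made up. A row lasts 1/10 s, in which the tool goes at most 50 mm and 8.59 degrees, less where a joint would pass 70% of its speed; a pose out of reach is approached as far as the arm can. A call with a gripper value outside its range is refused whole. The fingers move at their own pace and stop on an object; "squeeze" is the grip in N (left out, the last holds). Time passes only in rows, so rows that do not move let the fingers close. It gives the time, the measured TCP pose, the force and the opening at its end, in the units of the state.
- arm.read_state(): the state, without advancing time (a new reading comes with each control period).
- eyes.capture(name): name is "scene" or "top" or "wrist"; returns (picture, depth): 480x640x3 uint8, blue, green, red; 480x640 float32, m along the optical axis (not along the pixel's ray), 0 where there is no reading.
- eyes.camera_model(name): a dict with "K" (3x3 intrinsics, pixels), "pose" (4x4, takes a point from camera to world coordinates); the wrist camera has in their place "tool_from_camera" (4x4, takes a point from camera to tool coordinates, whose origin is the TCP and whose axes are the tool frame's). Camera axes: x right, y up, looking along -z (the intrinsics and any distortion apply to the point x, -y, -z); pixel columns grow to the right and rows downward; lengths in m; the calibration is good to about 2 mm. A picture is of the moment at which its call begins: read the wrist's pose just before it. camera_model takes no time and is no camera call.
- arm.hand_in(): hands the job in, once; it reports no verdict.
The state is a dict: "time": time; "joint_pos": joint angles; "dq": joint speeds; "effort": joint torques, N m; "ee_pos": TCP position; "eef_rot": TCP orientation; "force": force on the tool from outside, world axes, zero at the start; "torque": the same for the moment, N m; "finger_gap": finger opening in m.
Only numpy, scipy, OpenCV 4.12 (cv2) and the standard library are available. Lean on these libraries where they do the work, as an engineer would, in place of code of your own. Each camera call takes 0.05 s, during which the arm holds its last target. There are 200 camera calls.

## Working session

There is one attempt and no reset: what is moved stays moved. The work goes in short steps, Python scripts to look and compute and a tool call to move; the robot and the scene stay as the last step left them, time stands still between calls to the robot, and variables do not carry over. Pictures are saved under pics/ and viewed, about 8 in all and at most 12, crops included, and the job is handed in when it is done.

Besides the shell and the picture viewer there is one more tool, called after "Call:" by a JSON object that holds its "method" and its "body". send_rows: Moves the arm, as the interface text tells. Its arguments: {"type":"object","properties":{"motion":{"type":"string"},"squeeze":{"type":"number"}},"required":["motion"]}

```bash
mkdir -p pics; ls
python3 - <<'E'
from rig import arm, eyes
import cv2, numpy as np
s=arm.read_state();print(s)
for n in("scene","top"):
    p,d=eyes.capture(n);cv2.imwrite(f"pics/{n}0.png",p);np.save(f"pics/{n}0.npy",d)
    m=eyes.camera_model(n);print(n,m)
print(eyes.camera_model("wrist"),arm.hold_point_z)
E
```

```text
pics
{'time': 0.0, 'joint_pos': array([ 5.67176957e+01,  9.11311132e+00,  9.15703215e+01, -7.84334521e-04,
        7.94227118e+01, -1.20373866e+01]), 'dq': array([ 0.00389749,  0.08635616, -0.13546255,  0.08196491, -0.07651369,
       -0.04486501]), 'effort': array([ 3.13272321e-04, -3.85586214e+01, -3.22103405e+01,  7.00090989e-02,
        3.82898154e-02, -1.76136500e-04]), 'ee_pos': array([0.20802914, 0.5353902 , 0.21363059]), 'eef_rot': array([[-1.00537691e-03, -9.32040742e-01,  3.62352099e-01],
       [-1.55609233e-03,  3.62353302e-01,  9.32039518e-01],
       [-9.99998284e-01,  3.73197684e-04, -1.81464309e-03]]), 'force': array([ 0.75553767,  0.13136685, -1.47179205]), 'torque': array([-0.00903792,  0.01207627,  0.00711793]), 'finger_gap': 0.0918233184767665}
scene {'K': array([[472.54980198,   0.        , 323.60773417],
       [  0.        , 472.54980198, 239.75751801],
       [  0.        ,   0.        ,   1.        ]]), 'pose': array([[ 0.66777469,  0.3332611 , -0.66559297, -0.14036977],
       [-0.74393368,  0.32917999, -0.58155241, -0.35188374],
       [ 0.02529109,  0.8835
[... 440 characters left out ...]
      [ 1.05187342e-04,  1.49484591e-01,  9.88764050e-01,
         1.24049297e+00],
       [ 0.00000000e+00,  0.00000000e+00,  0.00000000e+00,
         1.00000000e+00]])}
{'K': array([[357.45492219,   0.        , 322.38360412],
       [  0.        , 357.45492219, 238.54557167],
       [  0.        ,   0.        ,   1.        ]]), 'tool_from_camera': array([[ 2.32222846e-04,  2.90449898e-01, -9.56890173e-01,
        -1.70266531e-01],
       [ 5.67361204e-04,  9.56890006e-01,  2.90449986e-01,
         8.17428584e-02],
       [ 9.99999812e-01, -6.10351482e-04,  5.74217165e-05,
        -4.14653261e-04],
       [ 0.00000000e+00,  0.00000000e+00,  0.00000000e+00,
         1.00000000e+00]])} 0.0187
```

View pics/top0.png

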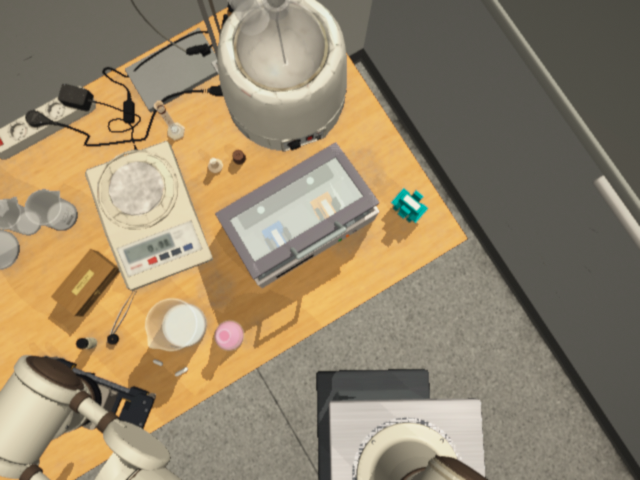

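View pics/scene0.png

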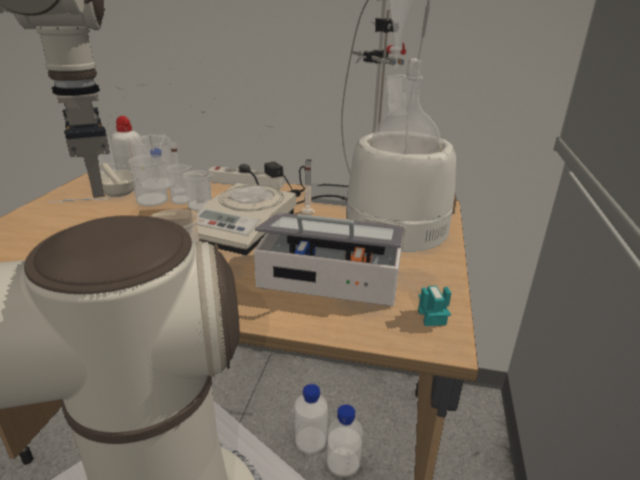

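Run:
```python
import cv2,numpy as np
a=cv2.imread("pics/top0.png")[135:295,205:395]; b=cv2.imread("pics/scene0.png")[200:330,240:460]
a=cv2.resize(a,(712,600),interpolation=cv2.INTER_CUBIC)
cv2.imwrite("pics/top0c.png",a)
cv2.imwrite("pics/scene0c.png",cv2.resize(b,(800,473),interpolation=cv2.INTER_CUBIC))
```

```text
(no output)
```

View pics/top0c.png

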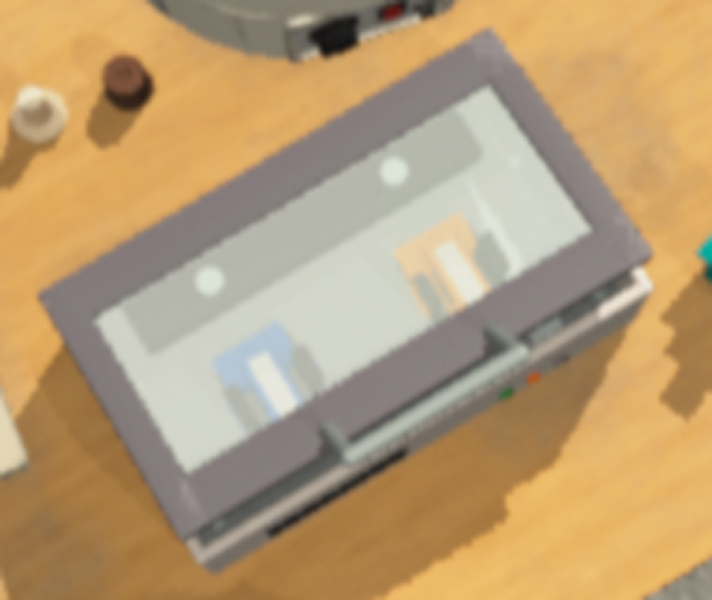

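View pics/scene0c.png

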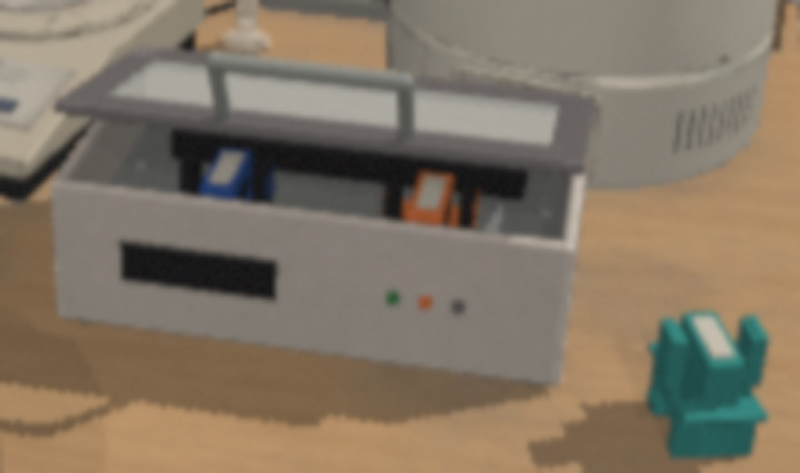

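```bash
cat > h.py <<'E'
import numpy as np, cv2
from rig import arm, eyes
def proj(m,P,pose=None):
    T=np.linalg.inv(m["pose"] if pose is None else pose); c=P@T[:3,:3].T+T[:3,3]
    c=c*[1,-1,-1]; u=c@m["K"].T; return u[:,:2]/u[:,2:]
def lidpt(f,y,h,th): # f fwd of hinge, h above
    c,s=np.cos(th),np.sin(th)
    return [0.082-(f*c-h*s), y, 0.094+f*s+h*c]
def w(p,R): 
    c,s=np.cos(p[2]),np.sin(p[2]); R=np.array(R)
    return np.c_[p[0]+c*R[:,0]-s*R[:,1], p[1]+s*R[:,0]+c*R[:,1], R[:,2]]
E
cat > fit.py <<'E'
from h import *
from scipy.optimize import least_squares
mt,ms=eyes.camera_model("top"),eyes.camera_model("scene")
def pts(th):
    L=lambda f,y,h:lidpt(f,y,h,th)
    A=[L(.162,-.145,.009),L(.162,.145,.009),L(0,.145,.009),L(0,-.145,.009),L(.185,.05,.046),L(.185,-.05,.046),[-.085,-.145,.094]]
    B=[[-.085,.145,.094],[-.085,-.145,.094],[-.085,-.145,0],[-.085,.145,0],L(.185,.05,.046),L(.185,-.05,.046),L(.162,.145,.009),L(.162,-.145,.009)]
    return A,B
a=np.array([[650,252],[187,538],[45,297],[487,30],[347,452],[522,345],[650,285]])/3.747+[205,135]
b=np.array([[58,183],[570,245],[558,380],[62,313],[215,62],[408,80],[62,108],[585,165]])/3.636+[240,200]
def res(q):
    A,B=pts(q[3]); return np.r_[proj(mt,w(q,A))-a,proj(ms,w(q,B))-b].ravel()
r=least_squares(res,[.4,.2,.5,.2],loss="soft_l1")
print(r.x,np.degrees(r.x[2:]));print(res(r.x).reshape(-1,2).round(1))
q=r.x;np.save("q.npy",q)
print("bar",w(q,[lidpt(.185,0,.046,q[3])]),"bays",w(q,[[-.02,-.06,.02],[-.02,.06,.02]]))
for t in np.radians([20,30,40,50,60,70,80]): print(w(q,[lidpt(.185,0,.046,t)]).round(3))
E
python3 fit.py
```

```text
[0.53805468 0.21802842 0.53980265 0.2183395 ] [30.92841372 12.50993194]
[[ 0.9 -2. ]
 [-1.4 -0.3]
 [-2.4 -0.5]
 [ 0.5 -2.5]
 [ 1.2  0.3]
 [-0.4  0.9]
 [ 1.2 -1.7]
 [-2.6 -0.3]
 [ 1.8  0. ]
 [ 0.4  3. ]
 [-1.7  3. ]
 [-0.2  0.3]
 [-0.8  1. ]
 [-2.9 -1.5]
 [ 0.2 -0.8]]
bar [[0.46201512 0.17246845 0.17898053]] bays [[0.55173648 0.15628047 0.02      ]
 [0.49006047 0.25921769 0.02      ]]
[[0.473 0.179 0.2  ]]
[[0.491 0.19  0.226]]
[[0.512 0.203 0.248]]
[[0.537 0.217 0.265]]
[[0.563 0.233 0.277]]
[[0.591 0.25  0.284]]
[[0.62  0.267 0.284]]
```

Run:
```python
from h import *
q=np.load("q.npy")
for n in("top","scene"):
    d=np.load(f"pics/{n}0.npy");m=eyes.camera_model(n)
    v,u=np.mgrid[:480,:640];ok=d>0
    c=np.stack([(u-m["K"][0,2])/m["K"][0,0]*d,-(v-m["K"][1,2])/m["K"][1,1]*d,-d],-1)[ok]
    P=c@m["pose"][:3,:3].T+m["pose"][:3,3]
    D=P[:,:2]-q[:2];co,si=np.cos(q[2]),np.sin(q[2])
    X=D[:,0]*co+D[:,1]*si;Y=-D[:,0]*si+D[:,1]*co
    for z0 in np.arange(.05,.65,.06):
        s=(P[:,2]>z0)&(P[:,2]<z0+.06)&(X>.1)&(X<.6)&(abs(Y)<.16)
        if s.sum()>10: print(n,z0.round(2),s.sum(),"minX",np.percentile(X[s],1).round(3),"Yrange",np.percentile(Y[s],[1,99]).round(3))
```

```text
top 0.05 2945 minX 0.126 Yrange [-0.151  0.159]
top 0.11 2895 minX 0.128 Yrange [-0.155  0.157]
top 0.17 3016 minX 0.133 Yrange [-0.156  0.157]
top 0.23 5247 minX 0.147 Yrange [-0.158  0.152]
top 0.29 2831 minX 0.2 Yrange [-0.158 -0.068]
top 0.35 728 minX 0.238 Yrange [-0.142 -0.066]
scene 0.05 1907 minX 0.125 Yrange [-0.158  0.159]
scene 0.11 2571 minX 0.127 Yrange [-0.158  0.155]
scene 0.17 2933 minX 0.133 Yrange [-0.158  0.155]
scene 0.23 3342 minX 0.146 Yrange [-0.158  0.156]
scene 0.29 2862 minX 0.201 Yrange [-0.158  0.157]
scene 0.35 2704 minX 0.238 Yrange [-0.157  0.156]
scene 0.41 3108 minX 0.247 Yrange [-0.157  0.156]
scene 0.47 3014 minX 0.244 Yrange [-0.157  0.157]
scene 0.53 603 minX 0.243 Yrange [-0.157  0.15 ]
```

Call:
{"method": "send_rows", "body": {"motion": "-1.2 0 0 7.58 0.2;-1.2 0 0 7.58 0.2;-1.2 0 0 7.58 0.2;-1.2 0 0 7.58 0.2;-1.2 0 0 7.58 0.2;0 -3.5 0.24 0 0.2;0 -3.5 0.24 0 0.2;0 -3.5 0.24 0 0.2;0 -3.5 0.24 0 0.2;0 -3.5 0.24 0 0.2;0 -3.5 0.24 0 0.2;0 -3.5 0.24 0 0.2;0 -3.5 0.24 0 0.2;0 -3.5 0.24 0 0.2;0 -3.5 0.24 0 0.2;0 -3.5 0.24 0 0.2;0 -3.5 0.24 0 0.2;0 -2.2 0.24 0 0.2;0 0 0 0 0.2;0 0 0 0 0.2"}}

```text
time: 2.1
ee_pos: [0.4614, 0.1726, 0.2742]
eef_rot: [[-0.001, -0.512, 0.859], [0.0, 0.859, 0.512], [-1.0, 0.001, -0.001]]
force: [0.0, -0.0, -0.7]
finger_gap: 0.0547
```

```bash
cat > wl.py <<'E'
from h import *
import sys
s=arm.read_state();p,d=eyes.capture("wrist");m=eyes.camera_model("wrist")
T=np.eye(4);T[:3,:3]=s["eef_rot"];T[:3,3]=s["ee_pos"];W=T@m["tool_from_camera"]
np.savez(f"pics/{sys.argv[1]}.npz",W=W,d=d,R=s["eef_rot"],p=s["ee_pos"]);cv2.imwrite(f"pics/{sys.argv[1]}.png",p)
print(s["time"],s["ee_pos"],s["force"],s["finger_gap"]);print(s["eef_rot"].round(3))
E
python3 wl.py w1
```

```text
2.1 [0.46143838 0.17257739 0.27418317] [ 0.04995403 -0.01403061 -0.66180927] 0.05470829496452632
[[-0.001 -0.512  0.859]
 [ 0.     0.859  0.512]
 [-1.     0.001 -0.001]]
```

View pics/w1.png

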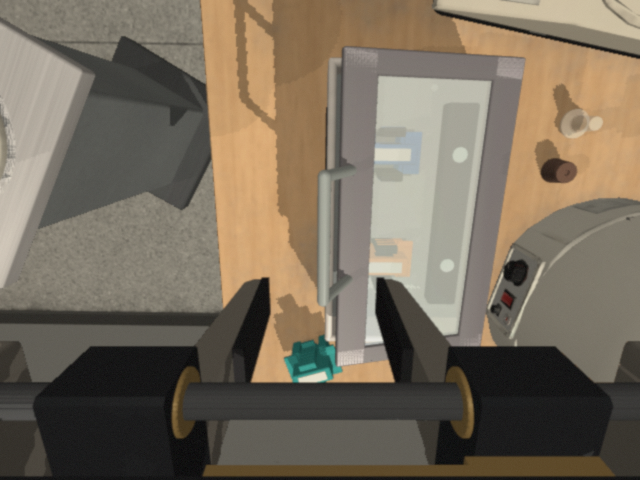

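```bash
cat >> fit.py <<'E'
f=np.load("pics/w1.npz");mw=eyes.camera_model("wrist")
c=np.array([[325,176],[324,302],[343,48],[523,58],[338,363]])
def rw(q):
    L=lambda f,y,h:lidpt(f,y,h,q[3])
    return (proj(mw,w(q,[L(.185,.05,.046),L(.185,-.05,.046),L(.162,.145,.009),L(0,.145,.009),L(.162,-.145,.009)]),f["W"])-c)
r=least_squares(lambda q:np.r_[res(q)*.7,rw(q).ravel()],q,loss="soft_l1");q=r.x
print("joint",q,np.degrees(q[2:]));print(rw(q).round(1));np.save("q.npy",q)
d=f["d"];print("bar depth",[d[v,318:330].round(3) for v in(220,250)])
P=w(q,[lidpt(.185,0,.046,t) for t in np.r_[q[3],np.radians([20,30,40,50,60,70,76,80])]]);print(P.round(4))
print("in tool axes from TCP:",((P-f["p"])@f["R"]*100).round(2))
E
python3 fit.py | tail -32
```

```text
[[0.512 0.203 0.248]]
[[0.537 0.217 0.265]]
[[0.563 0.233 0.277]]
[[0.591 0.25  0.284]]
[[0.62  0.267 0.284]]
joint [0.53972602 0.21707386 0.5364578  0.21554173] [30.73676803 12.34963147]
[[-0.9  1.3]
 [-0.3 -1.9]
 [ 0.1 -1.2]
 [ 1.  -1.9]
 [-0.2  4.1]]
bar depth [array([0.269, 0.268, 0.267, 0.267, 0.267, 0.266, 0.266, 0.266, 0.266,
       0.268, 0.267, 0.269], dtype=float32), array([0.274, 0.275, 0.274, 0.274, 0.273, 0.273, 0.273, 0.273, 0.274,
       0.274, 0.275, 0.275], dtype=float32)]
[[0.4633 0.1716 0.1785]
 [0.4743 0.1782 0.2005]
 [0.4923 0.1889 0.2263]
 [0.5138 0.2017 0.2482]
 [0.5383 0.2162 0.2653]
 [0.5649 0.2321 0.2772]
 [0.593  0.2487 0.2836]
 [0.6101 0.2589 0.2846]
 [0.6215 0.2657 0.2842]]
in tool axes from TCP: [[ 9.57 -0.19  0.12]
 [ 7.37 -0.19  1.4 ]
 [ 4.78 -0.19  3.49]
 [ 2.6  -0.19  5.99]
 [ 0.88 -0.19  8.84]
 [-0.31 -0.19 11.94]
 [-0.95 -0.19 15.2 ]
 [-1.06 -0.2  17.19]
 [-1.02 -0.2  18.52]]
```

Call:
{"method": "send_rows", "body": {"motion": "2.5 0 0 0 0.2;2.5 0 0.1 0 0.2;2.5 0 0 0 0.2;2.0 0 0 0 0.2;1.5 0 0 0 0.2;0 0 0 0 0.2;0 0 0 0 -1;0 0 0 0 -1;0 0 0 0 -1;0 0 0 0 -1;0 0 0 0 -1;0 0 0 0 -1", "squeeze": 15}}

```text
time: 3.35
ee_pos: [0.4622, 0.1726, 0.1647]
eef_rot: [[-0.001, -0.513, 0.858], [-0.001, 0.858, 0.513], [-1.0, -0.0, -0.002]]
force: [-8.3, -5.2, 4.2]
finger_gap: 0.009
```

Call:
{"method": "send_rows", "body": {"motion": "-0.39 0 0.2 0 -1;-0.39 0 0.21 0 -1;-0.71 0 0.43 0 -1;-0.71 0 0.44 0 -1;-0.67 0 0.5 0 -1;-0.67 0 0.5 0 -1;-0.62 0 0.55 0 -1;-0.62 0 0.55 0 -1;-0.58 0 0.6 0 -1;-0.58 0 0.6 0 -1;-0.51 0 0.65 0 -1;-0.51 0 0.65 0 -1;-0.46 0 0.7 0 -1;-0.46 0 0.7 0 -1;0 0 0 0 -1"}}

```text
time: 4.85
ee_pos: [0.5266, 0.2102, 0.2459]
eef_rot: [[0.003, -0.513, 0.859], [-0.001, 0.859, 0.513], [-1.0, -0.002, 0.002]]
force: [-2.2, -4.1, 7.8]
finger_gap: 0.0092
```

Call:
{"method": "send_rows", "body": {"motion": "-0.4 0 0.73 0 -1;-0.4 0 0.73 0 -1;-0.33 0 0.77 0 -1;-0.33 0 0.77 0 -1;-0.27 0 0.78 0 -1;-0.27 0 0.78 0 -1;-0.2 0 0.81 0 -1;-0.2 0 0.81 0 -1;-0.12 0 0.82 0 -1;-0.12 0 0.82 0 -1;0 0 0 0 -1"}}

```text
time: 5.95
ee_pos: [0.5943, 0.2503, 0.2712]
eef_rot: [[0.004, -0.513, 0.859], [0.0, 0.859, 0.513], [-1.0, -0.002, 0.004]]
force: [3.1, -3.2, 3.2]
finger_gap: 0.0092
```

```bash
cat > look.py <<'E'
from h import *
import sys
n,o=sys.argv[1:3];p,d=eyes.capture(n);cv2.imwrite(f"pics/{o}.png",p);np.save(f"pics/{o}.npy",d)
q=np.load("q.npy");m=eyes.camera_model(n)
for a in (65,70,75,80,85):
    t=np.radians(a);L=lambda f,y,h:lidpt(f,y,h,t)
    print(a,proj(m,w(q,[L(.162,.145,.009),L(.162,-.145,.009),L(.162,.145,.001),L(.185,.05,.046),L(.185,-.05,.046)])).round(0).tolist())
E
python3 look.py scene s1
```

```text
65 [[268.0, 161.0], [410.0, 174.0], [267.0, 164.0], [316.0, 145.0], [364.0, 149.0]]
70 [[270.0, 157.0], [410.0, 170.0], [269.0, 160.0], [317.0, 141.0], [365.0, 145.0]]
75 [[271.0, 154.0], [411.0, 166.0], [270.0, 156.0], [319.0, 138.0], [366.0, 142.0]]
80 [[273.0, 151.0], [411.0, 162.0], [272.0, 152.0], [320.0, 137.0], [367.0, 140.0]]
85 [[275.0, 148.0], [411.0, 160.0], [274.0, 150.0], [322.0, 135.0], [368.0, 139.0]]
```

View pics/s1.png

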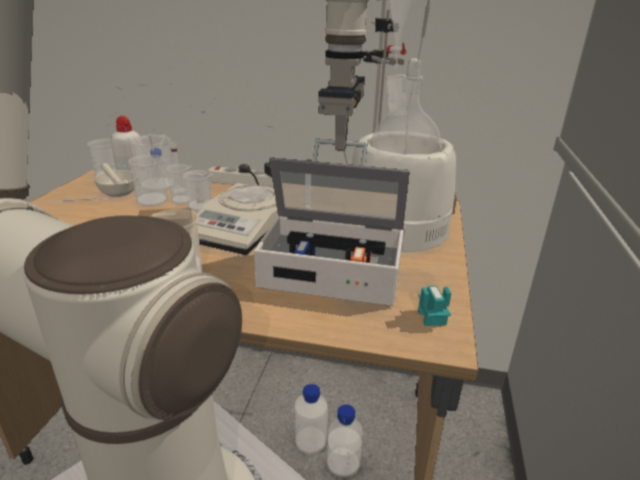

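Call:
{"method": "send_rows", "body": {"motion": "-0.06 0 0.8 0 -1;-0.05 0 0.8 0 -1;0 0 0.8 0 -1;0.05 0 0.8 0 -1;0 0 0 0 -1;0 0 0 0 -1"}}

```text
time: 6.6
ee_pos: [0.6211, 0.2664, 0.2709]
eef_rot: [[0.003, -0.512, 0.859], [-0.0, 0.859, 0.512], [-1.0, -0.002, 0.003]]
force: [4.1, -3.5, 0.1]
finger_gap: 0.0096
```

```bash
cat > lidang.py <<'E'
from h import *
q=np.load("q.npy")
for n in("scene","top"):
    p,d=eyes.capture(n);m=eyes.camera_model(n)
    v,u=np.mgrid[:480,:640];ok=d>0
    c=np.stack([(u-m["K"][0,2])/m["K"][0,0]*d,-(v-m["K"][1,2])/m["K"][1,1]*d,-d],-1)[ok]
    P=c@m["pose"][:3,:3].T+m["pose"][:3,3];D=P[:,:2]-q[:2];co,si=np.cos(q[2]),np.sin(q[2])
    X=D[:,0]*co+D[:,1]*si;Y=-D[:,0]*si+D[:,1]*co
    s=(abs(Y)<.142)&(X>-.01)&(X<.1)&(P[:,2]>.13)&(P[:,2]<.258)
    if s.sum()<100: continue
    k=np.polyfit(P[s,2],X[s],1);r=X[s]-np.polyval(k,P[s,2]);g=abs(r)<.01
    k=np.polyfit(P[s,2][g],X[s][g],1);print(n,s.sum(),"lid angle",90+np.degrees(np.arctan(k[0])),"x at hinge z",np.polyval(k,.094))
s=arm.read_state();D=s["ee_pos"][:2]-q[:2];print("tcp reader x",D@[co,si],s["ee_pos"],s["force"])
cv2.imwrite("pics/top_last.png",p)
E
python3 lidang.py
```

```text
scene 6867 lid angle 79.51882656885584 x at hinge z 0.08446490943185772
top 456 lid angle 81.69915745034001 x at hinge z 0.07940763952435684
tcp reader x 0.0950236237066173 [0.62098961 0.26633202 0.27092143] [ 3.32857173 -3.8142031   1.31185932]
```

Call:
{"method": "send_rows", "body": {"motion": "0 0 0 0 -0.3;0 0 0 0 -0.3;0 0 0 0 -0.3;0 0 0 0 -0.3;-1 0 0 0 -0.3;-2 0 0 0 -0.3;-3 0 0 0 -0.3;-3 0 0 0 -0.3;0 -1 -2 0 -0.3;0 -1 -3 0 0.5;0 -1 -3 0 0.5;0 -1 -3 0 0.5;0 -1 -3 0 0.9;0 -1 -3 0 0.9"}}

```text
time: 8.1
ee_pos: [0.5037, 0.1274, 0.3614]
eef_rot: [[0.001, -0.513, 0.858], [0.0, 0.858, 0.513], [-1.0, -0.001, 0.001]]
force: [0.9, 0.1, -0.5]
finger_gap: 0.0701
```

Call:
{"method": "send_rows", "body": {"motion": "0 0 0 -8.2 0.9;0 0 0 -8.2 0.9;0 0 0 -8.2 0.9;0 0 0 -8.2 0.9;0 0 0 -8.2 0.9;0 0 0 -8.2 0.9;0 0 0 -8.2 0.9;0 0 0 -8.2 0.9;0 0 0 -8.2 0.9;0 0 0 -8.2 0.9;0 0 0 -8.2 0.9;0 0 0 0 0.9"}}

```text
time: 9.3
ee_pos: [0.5047, 0.1283, 0.3613]
eef_rot: [[0.001, -0.856, -0.516], [0.0, -0.516, 0.856], [-1.0, -0.001, -0.0]]
force: [0.8, -0.1, 0.2]
finger_gap: 0.0872
```

```bash
python3 lidang.py; python3 wl.py w2
```

```text
scene 6865 lid angle 79.4973177571762 x at hinge z 0.08446489782313198
top 1126 lid angle 81.34418750086748 x at hinge z 0.08137989618466808
tcp reader x -0.07552861351774534 [0.50469913 0.12820159 0.36106263] [-0.00577427 -0.09304946 -0.04838038]
9.4 [0.50469913 0.12820159 0.36106263] [-0.00577427 -0.09304946 -0.04838038] 0.08735820698994683
[[ 0.001 -0.858 -0.513]
 [ 0.    -0.513  0.858]
 [-1.    -0.001 -0.   ]]
```

View pics/w2.png

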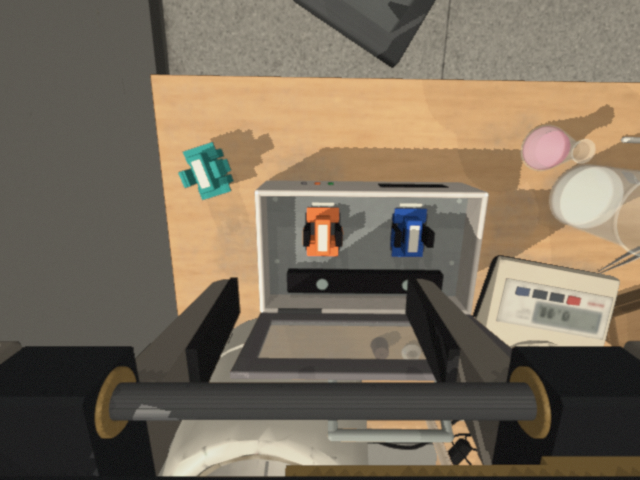

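Run:
```python
from h import *
q=np.load("q.npy");f=np.load("pics/w2.npz");m=eyes.camera_model("wrist")
R=[[-.085,-.145,.094],[-.085,.145,.094],[-.02,-.086,.086],[-.02,-.034,.086],[-.055,-.06,.07],[.015,-.06,.07],[-.02,.034,.086],[-.02,.086,.086],[.034,-.06,.07]]
u=proj(m,w(q,R),f["W"]);print(u.round(1).tolist())
a=cv2.imread("pics/w2.png")[170:290,250:410]
a=cv2.resize(a,(800,600),interpolation=cv2.INTER_CUBIC)
for x,y in u: cv2.circle(a,(int((x-250)*5),int((y-170)*5)),4,(0,255,0),1)
cv2.imwrite("pics/w2c.png",a)
```

```text
[[252.7, 191.6], [488.5, 192.3], [301.8, 240.3], [341.7, 240.4], [321.8, 211.4], [321.7, 261.2], [393.8, 240.6], [433.7, 240.7], [321.7, 274.1]]
```

View pics/w2c.png

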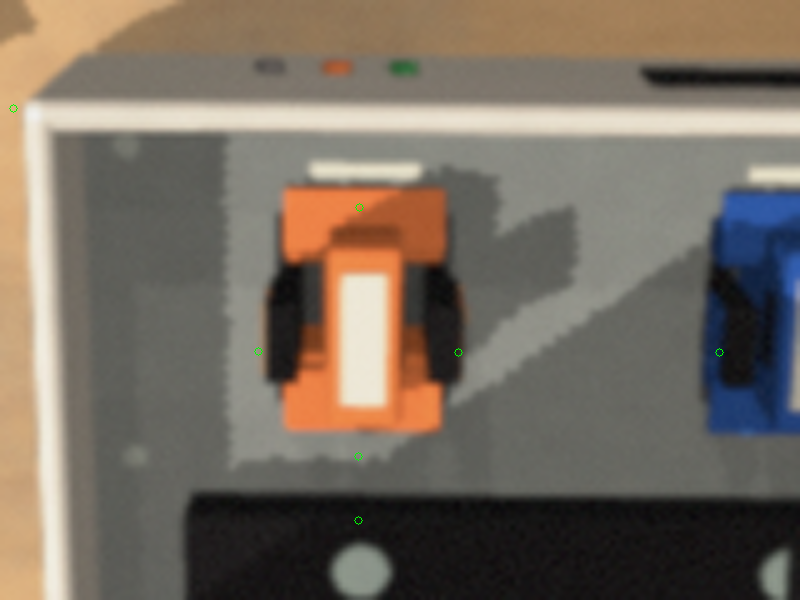

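Call:
{"method": "send_rows", "body": {"motion": "0 -1.8 0 0 0.9;0 -1.8 0 0 0.9;0 -1.8 0 0 0.9;3 0 0 0 0.9;4 0 0 0 0.9;4 0 0 0 0.9;3 0 0 0 0.9;2 0 0 0 0.9;0 0 0 0 0.9;0 0 0 0 0.9"}}

```text
time: 10.45
ee_pos: [0.5512, 0.156, 0.2011]
eef_rot: [[0.0, -0.857, -0.515], [0.0, -0.515, 0.857], [-1.0, -0.0, -0.0]]
force: [-0.2, 0.1, -0.2]
finger_gap: 0.0874
```

```bash
python3 wl.py w3
```

```text
10.45 [0.55115699 0.15603359 0.20113729] [-0.23609374  0.05537473 -0.15727711] 0.08744218716455184
[[ 0.    -0.857 -0.515]
 [ 0.    -0.515  0.857]
 [-1.    -0.    -0.   ]]
```

View pics/w3.png

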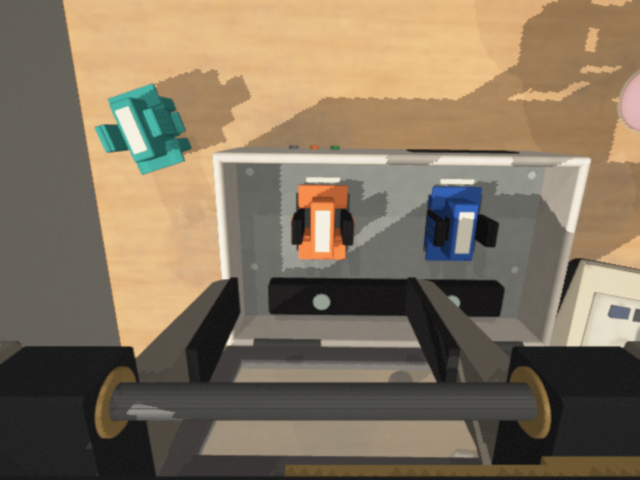

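Run:
```python
from h import *
q=np.load("q.npy");f=np.load("pics/w3.npz");m=eyes.camera_model("wrist");d=f["d"];W=f["W"]
v,u=np.mgrid[:480,:640]
c=np.stack([(u-m["K"][0,2])/m["K"][0,0]*d,-(v-m["K"][1,2])/m["K"][1,1]*d,-d],-1)
P=c@W[:3,:3].T+W[:3,3];t=(P-f["p"])@f["R"]*100
img=cv2.imread("pics/w3.png").astype(int);g=img.max(2)
box=(u>285)&(u<360)&(v>180)&(v<265)
for z in np.arange(.05,.1,.004):
    s=box&(P[...,2]>z)&(P[...,2]<z+.004);print(z.round(3),s.sum(),(np.percentile(t[s][:,1:],[2,98],axis=0).round(2).tolist() if s.sum()>5 else ""))
s=box&(g<60)&(P[...,2]>.078);print("catch dark hi",s.sum(),[ (x.sum(),np.percentile(t[x],[3,97],axis=0).round(2).tolist()) for x in(s&(u<322),s&(u>=322))])
rim=(v>100)&(v<200)&(u>200)&(u<600)&(P[...,2]>.085)&(P[...,2]<.105);print("rim z",np.median(P[rim][:,2]),np.percentile(t[rim],[2,98],axis=0).round(2))
dk=(u>240)&(u<285)&(v>200)&(v<265);print("deck z",np.median(P[dk][:,2]))
```

```text
0.05 1788 [[-4.04, -3.42], [3.88, 3.27]]
0.054 721 [[-3.3, -2.18], [3.5, 2.03]]
0.058 46 [[-0.65, -2.6], [2.59, 2.48]]
0.062 65 [[-0.86, -2.46], [2.59, 2.41]]
0.066 50 [[-0.52, -2.63], [2.59, 2.33]]
0.07 62 [[-0.86, -2.58], [2.59, 2.2]]
0.074 62 [[-1.2, -2.55], [2.59, 2.52]]
0.078 1331 [[-2.2, -1.8], [2.47, 0.9]]
0.082 422 [[-1.0, -2.68], [1.2, 2.47]]
0.086 172 [[-0.9, -2.6], [1.09, 2.45]]
0.09 0 
0.094 0 
0.098 0 
catch dark hi 517 [(np.int64(255), [[11.4, -0.79, -2.53], [12.11, 1.2, -1.79]]), (np.int64(262), [[11.4, -0.85, 1.63], [11.97, 1.16, 2.39]])]
rim z 0.09353925987395431 [[10.58  3.29 -8.28]
 [11.46  6.57 20.12]]
deck z 0.0501968455771947
```

Call:
{"method": "send_rows", "body": {"motion": "2 0.1 -0.1 0 0.9;3 0 0 0 0.9;3 0 0 0 0.9;2.5 0 0 0 0.9;2 0 0 0 0.9;1.2 0 0 0 0.9;0.8 0 0 0 0.9;0 0 0 0 0.9;0 0 0 0 0.9", "squeeze": 20}}

```text
time: 11.4
ee_pos: [0.5516, 0.1547, 0.0566]
eef_rot: [[0.002, -0.857, -0.516], [0.0, -0.516, 0.857], [-1.0, -0.002, -0.001]]
force: [1.1, 0.0, 0.1]
finger_gap: 0.0874
```

Call:
{"method": "send_rows", "body": {"motion": "0 0 0 0 -0.2;0 0 0 0 -0.2;0 0 0 0 -0.2;0 0 0 0 -1;0 0 0 0 -1;0 0 0 0 -1;0 0 0 0 -1;0 0 0 0 -1"}}

```text
time: 12.2
ee_pos: [0.5508, 0.1548, 0.0559]
eef_rot: [[0.0, -0.857, -0.516], [0.0, -0.516, 0.857], [-1.0, -0.001, -0.0]]
force: [-0.6, 1.5, 5.0]
finger_gap: 0.038
```

Call:
{"method": "send_rows", "body": {"motion": "-0.3 0 0 0 -1;-0.5 0 0 0 -1;-0.6 0 0 0 -1;-0.6 0 0 0 -1;-0.5 0 0 0 -1;0 0 0 0 -1"}}

```text
time: 12.8
ee_pos: [0.5513, 0.1547, 0.0815]
eef_rot: [[0.002, -0.857, -0.516], [0.0, -0.516, 0.857], [-1.0, -0.002, -0.001]]
force: [-0.3, -0.3, -2.1]
finger_gap: 0.0382
```

Force is only about 1–2 N (its weight), so it's free. Lifting on.

Call:
{"method": "send_rows", "body": {"motion": "-0.8 0 0 0 -1;-1 0 0 0 -1;-1 0 0 0 -1;-1 0 0 0 -1;-1 0 0 0 -1;-1 0 0 0 -1;-1 0 0 0 -1;-1 0 0 0 -1;-1 0 0 0 -1;-1 0 0 0 -1;-1 0 0 0 -1;-1 0 0 0 -1;-0.7 0 0 0 -1;-0.4 0 0 0 -1;0 0 0 0 -1;0 0 0 0 -1;0 0 0 0 -1;0 0 0 0 -1"}}

```text
time: 14.6
ee_pos: [0.5503, 0.1546, 0.2089]
eef_rot: [[-0.001, -0.857, -0.516], [-0.0, -0.516, 0.857], [-1.0, 0.001, 0.0]]
force: [-0.4, -0.6, -0.9]
finger_gap: 0.0378
```

```bash
python3 lidang.py; python3 wl.py w4
python3 - <<'E'
from h import *
a=cv2.imread("pics/w4.png")[120:400,180:500]
p,d=eyes.capture("scene");b=p[100:340,240:460]
cv2.imwrite("pics/fin.png",np.hstack([cv2.resize(a,(400,350)),cv2.resize(b,(400,350))]))
E
```

```text
scene 5543 lid angle 79.48772915522623 x at hinge z 0.08453119382545851
top 924 lid angle 81.25642073760906 x at hinge z 0.08156746073104904
tcp reader x -0.022769411566180627 [0.55038608 0.15459621 0.20905003] [-0.57478863 -0.10328119 -0.80681311]
14.7 [0.55038608 0.15459621 0.20905003] [-0.57478863 -0.10328119 -0.80681311] 0.03837835062562998
[[-0.001 -0.857 -0.516]
 [-0.    -0.516  0.857]
 [-1.     0.001  0.   ]]
```

View pics/fin.png

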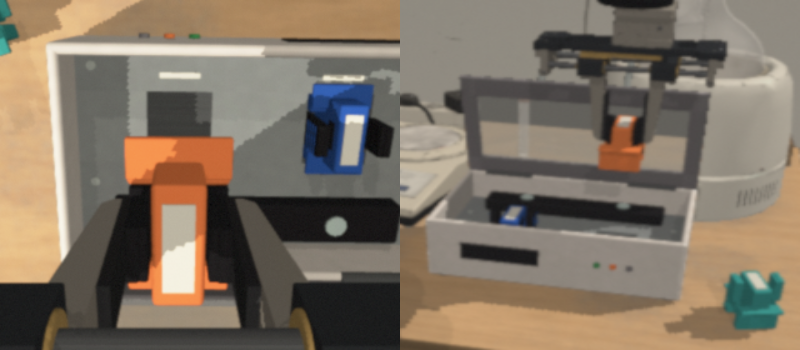

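Run:
```python
from h import *
f=np.load("pics/w4.npz");m=eyes.camera_model("wrist");d=f["d"];W=f["W"]
v,u=np.mgrid[:480,:640]
c=np.stack([(u-m["K"][0,2])/m["K"][0,0]*d,-(v-m["K"][1,2])/m["K"][1,1]*d,-d],-1)
P=c@W[:3,:3].T+W[:3,3];t=(P-f["p"])@f["R"]
s=(u>310)&(u<335)&(v>290)&(v<350)&(d>0)   # label on the top face
A=np.c_[t[s][:,1:],np.ones(s.sum())];k,*_=np.linalg.lstsq(A,t[s][:,0],rcond=None)
print("top z",np.median(P[s][:,2]),"tilt deg",np.degrees(np.arctan(k[:2])))
print(arm.read_state()["dq"].round(2));print(arm.hand_in())
```

```text
top z 0.23400032596769246 tilt deg [-0.30831968  0.13781313]
[ 0.08 -0.04 -0.16 -0.05 -0.04  0.04]
the job is handed in; nothing more can be done
None
```

The job is done and handed in at about 15 s of the 58 s allowed. I pinched the lid's bar, swung the lid along its arc to about 80° and let go. Then I pinched the orange cassette's catches at 20 N and lifted it straight out of its bay.

- **Lid:** it still stands on its own. The scene camera reads 79.5° and the top camera 81.3°, so the two differ by about 2°. The scene reading has stayed within 0.1° since I released the bar.
- **Orange cassette:** it is held still and level, tilted 0.3° or less. The finger gap of 38 mm means both catches are at their stops. I work out its underside to be about 7.9 cm above the rim from how far I lifted it. The measured top height fits that to within a few millimetres.
- **Other things:** the blue cassette is still seated, and the teal look-alike was never touched. I did not re-check the flask, stopper and bung in the last picture, but the arm never came near them.

No check failed, and the forces I read stayed around 10 N or below.

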